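# Dispense a coffee ball into a mug with a trigger dispenser

### The job

Stand the mug with the handle in the middle of the round plate under the dispenser's chute and let go of it. Then squeeze the dispenser's trigger fully home towards its grip so that the coffee ball rolls into the mug, and let the trigger spring back. Finally set the mug, with the ball in it, upright in the middle of the cork coaster, keeping it level on the way, setting it down gently and leaving the other things where they are.

Things in the scene. Friction and masses are not known exactly. Their poses are not given: they have to be found in the camera images.
- dispenser: fixed coffee-ball dispenser: upright steel box, x -45 to 45, y -5 to 75 mm, 212 mm tall, on a black foot (130 mm square); origin on the worktop, yaw within 0.25 rad. On its -y side an aluminium chute with a wire guard over it (52 mm wide) slopes down along -y to a lip over a round plate; on its -x side stick out a level grip and its trigger
- plate_spot (a point): centre of the top of the dispenser's round dark plate (104 mm across), at (0, -125, 6) mm in the dispenser's frame. The mug belongs here. The chute reaches about 12 mm over the mug's rim from the +y side, 20 mm above it: slide the mug in and out low along y from the -y side, handle towards the dispenser's -y to keep the gripper clear of the chute
- chute_lip (a point): end of the chute's floor, at (0, -95, 120) mm in the dispenser's frame; floor 4 mm thick, rising 0.33 rad towards +y; side walls start here, the wire guard 18 mm farther up, its top 42 mm off the floor
- grip_mid (a point): middle of the fixed grip, at (-130, 0, 125) mm in the dispenser's frame: a black bar 16 mm wide (y), 28 mm tall, along x from -45 to -163 mm, with an end knob to -171 mm (22 mm wide, 36 mm tall). Free from above and below
- trigger_pad (a point): point on the trigger, a steel lever 105 mm long, 8 mm thick, 22 mm tall, beside the grip on its +y side at the same height; 80 mm from its upright hinge, which is at (-50, 15, 125) mm in the dispenser's frame. x axis along the lever towards the hinge. Here grip and lever together are 48 mm wide at rest, 27 mm squeezed (lever parallel to the grip, 3 mm from it)
- trigger (a joint): trigger angle in rad: 0 at rest (sprung out from the grip), 0.26 fully squeezed against its stop. The spring takes about 4 N at trigger_pad to start and 8 N fully home, and returns the trigger by itself. The trigger lowers a gate in the chute, which frees the ball from about 0.20 on
- coffee_ball: dark brown pressed coffee ball, 34 mm across, 20 g, origin at its centre; it waits in the chute behind the gate and rolls out over the lip when the gate is down, taking about half a second to reach the mug
- mug: white mug with a handle, 84 mm across, 90 mm tall, wall 5 mm, floor 6 mm thick, about 250 g; origin at the centre of its underside, z up, its handle on its +y side
- mug_handle (a point): middle of the upright bar of the mug's handle, 68 mm from the mug's axis along the mug's +y, 48 mm above its underside: 12 mm wide (along the mug's x), 10 mm deep, 54 mm tall; can be pinched across its width from above
- coaster: square cork coaster 110 x 110 mm, 6 mm thick, fixed; origin at the centre of its underside
- jar: closed glass storage jar with a steel lid, 72 mm across, 100 mm tall; origin at the centre of its underside; a bystander
- bowl: white bowl, 130 mm across, 50 mm tall; origin at the centre of its underside; a bystander
- tumbler: glass tumbler without a handle, 68 mm across, 95 mm tall; origin at the centre of its underside; a bystander
- spatula: black kitchen spatula lying flat; a bystander
- soap: green washing-up bottle with a black cap, 58 mm across, 190 mm tall; origin at the centre of its underside; a bystander

How it is judged:
On the way, in this order (a step that is already met when the one before it is completed fails the run):
1. the mug stands upright in the middle of the round plate (within 18 mm), let go (horizontal distance between mug and plate_spot below 0.018 m and z of mug in the frame of plate_spot below 0.004 m and angle between mug's own z axis and vertical below 0.1 rad and contact force between the fingers and mug below 0.1 N and linear speed of mug below 0.02 m/s), for 0.2 s.
2. the trigger is squeezed fully home (at least 0.225 of 0.26 rad) with the mug on the plate (horizontal distance between mug and plate_spot below 0.018 m and z of mug in the frame of plate_spot below 0.004 m and angle between mug's own z axis and vertical below 0.1 rad and value of joint trigger above 0.225 rad), for 0.2 s.
3. the trigger has sprung back (under 0.04 rad) and the ball is in the mug, still on the plate (horizontal distance between mug and plate_spot below 0.018 m and z of mug in the frame of plate_spot below 0.004 m and angle between mug's own z axis and vertical below 0.1 rad and horizontal distance between coffee_ball and mug below 0.036 m and z of coffee_ball in the frame of mug between 0 and 0.05 m and value of joint trigger below 0.04 rad), for 0.2 s.
At the end, for the whole second after the job is handed in: The mug stands upright and still on the coaster, its axis within 22 mm of the coaster's centre, the coffee ball is inside it, and the trigger is back at rest (under 0.04 rad) (horizontal distance between mug and coaster below 0.022 m and z of mug in the frame of coaster between 0.003 and 0.01 m and angle between mug's own z axis and vertical below 0.1 rad and linear speed of mug below 0.02 m/s and horizontal distance between coffee_ball and mug below 0.036 m and z of coffee_ball in the frame of mug between 0 and 0.05 m and value of joint trigger below 0.04 rad); the robot touches nothing.
It fails at once if the mug is tipped by more than 0.4 rad (angle between mug's own z axis and vertical above 0.4 rad).
It fails at once if the mug is banged down on the coaster (over 60 N) (contact force between mug and coaster above 60 N).
It fails at once if another thing is pushed more than 40 mm or knocked over (distance of any of jar, bowl, tumbler, spatula, soap from where it was at the start of the episode above 0.04 m or angle between any of jar, bowl, tumbler, soap's own z axis and vertical above 0.5 rad).
It also fails if it takes over 72 s, if anything falls off the work surface, if the arm or the gripper's body presses on something with over 40 N, if the wrist force passes 120 N, or if a joint passes its speed limit or range.

### The arm

A 6-joint arm with a two-finger parallel gripper is mounted at the origin on the work surface. World frame = base frame: x ahead of the robot, y to its left, z up, the work surface at z = 0. Lengths are in m, angles in rad, forces in N, time in s.
With the tool pointing down it reaches from about 0.225 to 0.875 m from the base axis. Payload 3.4 kg.
Tool frame: the origin (TCP) lies at the very end of the fingers, on their centre line; the grasp point (between the pads) lies env.grip_point_offset behind it (env.grip_point_offset is the distance from the TCP to the grasp point, in m); z points along the fingers, y is the line along which they close (so a half turn about z gives the same grasp; the last joint's range is limited). The gripper opens to 85 mm and grips with 20 to 120 N. Pads are 22 mm wide; open, the fingers measure 114 mm over their backs; the gripper's body (76 mm by 85 mm) begins 54 mm behind the grasp point. The pads swing forward as they close: fully open they stand 13 mm farther back than shut.
Start: joints at [-1.244, 0.276, 1.505, -0, 1.361, -0.121], TCP at [0.249, -0.518, 0.231] pointing down, gripper open.
Joint ranges: [-2.89, 2.89], [-0.75, 2.08], [0.22, 2.7], [-1.18, 4.32], [0.11, 2.71], [-2.7, 2.7]. Speed limits (rad/s): [2.57, 2.57, 3.14, 3.14, 3.14, 3.14].

### API

Orientations are given as a unit quaternion [x, y, z, w].
In Python, from plant import env, eyes gives the robot as it stands. The module is installed in compiled form; this text tells all that it offers.
- The arm moves only by the tool move_arm, never from a script. Its arguments are lists of equal length, an entry for each row: "linear": the shift along the tool's x, y, z in mm, a list of three; "roll": the turn about the tool's z in rad; "jaw": the finger opening in mm, from 0 to 85.4. A call has 1 to 12 rows; each row is the pose to reach, as a shift and turn from the pose commanded when the call began, along the tool's axes at that moment; what a row does not reach only later rows make up. A row lasts 1/10 s, in which the tool goes at most 50 mm and 8.59 degrees, less where a joint would pass 70% of its speed; a pose out of reach is approached as far as the arm can. A call with a gripper value outside its range is refused whole. The fingers move at their own pace and stop on an object; "squeeze" is the grip in N (left out, the last holds). Time passes only in rows, so rows that repeat a pose let the fingers close. It gives the time, the measured TCP pose, the force, the opening and the grip force at its end, in the units of the state.
- env.state(): the state, without advancing time (a new reading comes with each control period).
- eyes.camera(name): name is "scene" or "top"; returns the picture (420x560x3 uint8, red, green, blue); there is no depth.
- eyes.camera_info(name): a dict with "fx", "fy", "cx", "cy" (pixels), "world_from_camera" (4x4, takes a point from camera to world coordinates). Camera axes: x right, y up, looking along -z (the intrinsics and any distortion apply to the point x, -y, -z); pixel columns grow to the right and rows downward; lengths in m; the calibration is good to about 2 mm. A picture is of the moment at which its call begins. camera_info takes no time and is no camera call.
- env.close_job(): hands the job in; it is judged then, once.
The state is a dict: "t": time; "joints": joint angles; "qvel": joint speeds; "joint_efforts": joint torques, N m; "tool_pos": TCP position; "tool_rot": TCP orientation; "wrist_force": force on the tool from outside, world axes, zero at the start; "wrist_torque": the same for the moment, N m; "finger_gap": opening from 0.0 (shut) to 1.0 (fully open); "grip_force": force on a finger pad.
Only numpy, scipy, OpenCV 4.12 (cv2) and the standard library are available. Lean on these libraries where they do the work, as an engineer would, in place of code of your own. Each camera call takes 0.05 s, during which the arm holds its last target. There are 200 camera calls.

## Working session

There is one attempt and no reset: what is moved stays moved. The work goes in short steps, Python scripts to look and compute and a tool call to move; the robot and the scene stay as the last step left them, time stands still between calls to the robot, and variables do not carry over. Pictures are saved under pics/ and viewed, at most 10 in all, crops included, and the job is handed in when it is done.

Besides the shell and the picture viewer there is one more tool, called after ">>>" as a command line: name --pt "numbers of a row" for each row, then --argument value for the rest. move_arm: Moves the arm, as the interface text tells. Its arguments: {"type":"object","properties":{"linear":{"type":"array"},"roll":{"type":"array"},"jaw":{"type":"array"},"squeeze":{"type":"number"}},"required":["linear","roll","jaw"]}

```bash
mkdir -p pics
python3 - <<'E'
from plant import env, eyes
import cv2
for n in("scene","top"):
    cv2.imwrite(f"pics/{n}0.png",eyes.camera(n)[:,:,::-1]); i=eyes.camera_info(n); print(n,i)
s=env.state();print(s["t"],s["tool_pos"],s["tool_rot"],env.grip_point_offset)
E
```

```text
scene {'fx': 437.10869084025785, 'fy': 437.10869084025785, 'cx': 277.196452321874, 'cy': 215.97538534984974, 'world_from_camera': array([[ 0.80321827, -0.45753288,  0.38144997,  0.9622662 ],
       [ 0.5956637 ,  0.62230555, -0.50785879, -0.49228167],
       [-0.00501634,  0.63513736,  0.77238292,  0.95442562],
       [ 0.        ,  0.        ,  0.        ,  1.        ]])}
top {'fx': 434.5743903249071, 'fy': 434.5743903249071, 'cx': 285.8598366496368, 'cy': 212.58045574694606, 'world_from_camera': array([[-8.04703264e-03,  9.93096904e-01, -1.17020443e-01,
         4.33393430e-01],
       [-9.99967009e-01, -7.86209737e-03,  2.04188766e-03,
         6.23619342e-02],
       [ 1.10776619e-03,  1.17033014e-01,  9.93127407e-01,
         1.20558964e+00],
       [ 0.00000000e+00,  0.00000000e+00,  0.00000000e+00,
         1.00000000e+00]])}
0.1 [ 0.24880104 -0.51788596  0.23051777] [ 9.75044820e-01  2.22006603e-01 -7.70053443e-05 -8.12818608e-04] 0.0187
```

View pics/top0.png

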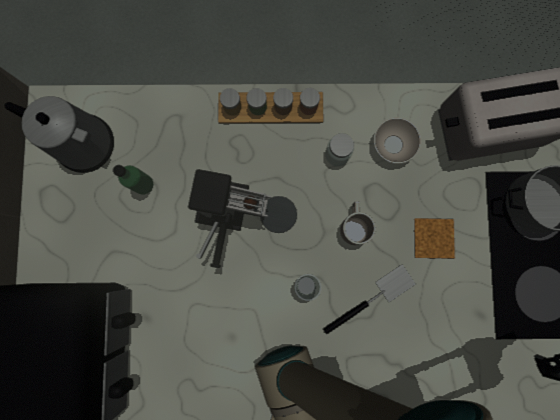

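View pics/scene0.png

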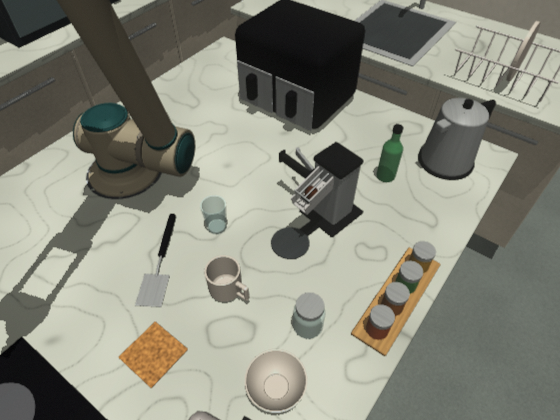

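```bash
cat > h.py <<'E'
import numpy as np, cv2
from plant import env, eyes
def px2w(n,u,v,z):
    i=eyes.camera_info(n);T=i["world_from_camera"]
    d=T[:3,:3]@np.array([(u-i["cx"])/i["fx"],-(v-i["cy"])/i["fy"],-1.]);o=T[:3,3]
    return o+d*(z-o[2])/d[2]
def w2px(n,P):
    i=eyes.camera_info(n);T=i["world_from_camera"]
    c=(np.atleast_2d(P)-T[:3,3])@T[:3,:3]
    return np.c_[i["cx"]+i["fx"]*c[:,0]/-c[:,2], i["cy"]-i["fy"]*c[:,1]/-c[:,2]]
def crop(img,u0,v0,w,h,s):
    return cv2.resize(cv2.convertScaleAbs(img[v0:v0+h,u0:u0+w],alpha=1.5),None,fx=s,fy=s,interpolation=cv2.INTER_CUBIC)
E
python3 - <<'E'
from h import *
t=cv2.imread("pics/top0.png");s=cv2.imread("pics/scene0.png")
cv2.imwrite("pics/c1.png",np.vstack([crop(t,180,160,200,115,4)[:, :],])) 
a=crop(t,185,160,200,75*2,4)
cv2.imwrite("pics/c1.png",a)
b=crop(s,200,140,200,150,4);cv2.imwrite("pics/c2.png",b)
E
```

```text
(no output)
```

View pics/c1.png

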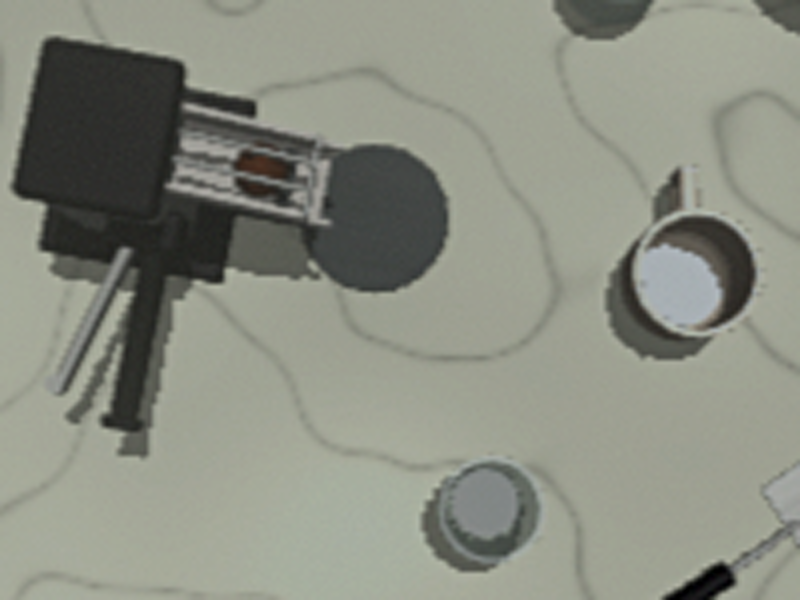

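View pics/c2.png

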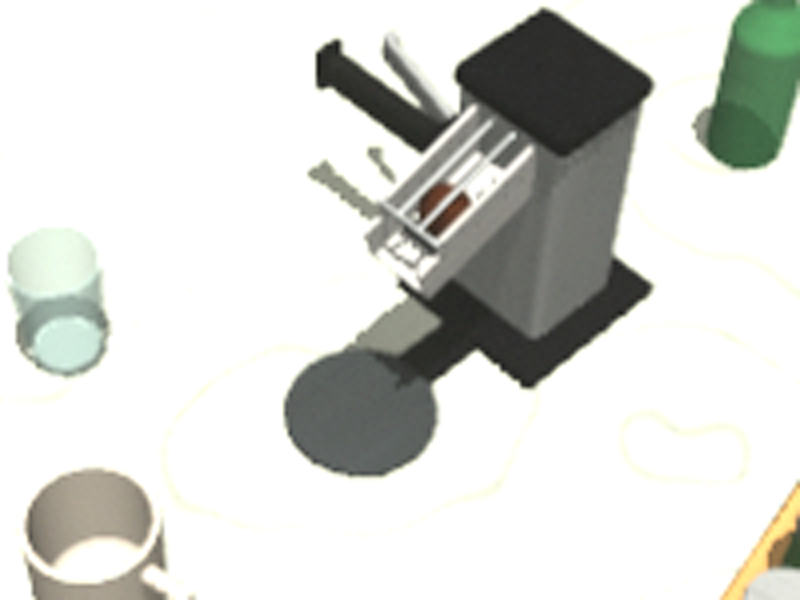

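```bash
cat >> h.py <<'E'
def F(x,y,a,P):
    c,s=np.cos(a),np.sin(a);P=np.atleast_2d(np.array(P,float));return P@np.array([[c,s,0],[-s,c,0],[0,0,1]])+[x,y,0]
E
python3 - <<'E'
from h import *
from scipy.optimize import least_squares
t=lambda x,y:(185+x/4,160+y/4)
sc=lambda x,y:(200+x/4,140+y/4)
D=[((0,-.125,.006),"top",t(373,218)),((-.045,.075,.212),"top",t(13,195)),((.045,.075,.212),"top",t(47,38)),((.045,-.005,.212),"top",t(185,62)),((-.045,-.005,.212),"top",t(160,217)),
((-.171,0,.143),"top",t(121,428)),((0,-.125,.006),"scene",sc(361,412))]
f=lambda p:np.concatenate([w2px(n,F(*p,[P]))[0]-u for P,n,u in D])
r=least_squares(f,[.45,.2,-.17]);print("disp",r.x,r.fun.round(1));d=r.x
ps=F(*d,[(0,-.125,.006),(-.130,0,.125)]);print(ps)
mug=px2w("top",*t(694,273),.09);hb=px2w("top",*t(686,172),.075);print("mug",mug,hb,np.arctan2(*(hb-mug)[:2][::-1]))
s=cv2.imread("pics/scene0.png")
co=[px2w("top",u,v,.006) for u,v in((415,219),(453.5,219),(454.5,258),(415.5,258))];print("coaster",np.mean(co,0))
print("jar",px2w("top",340.5,148,.1),"tumb",px2w("top",185+490/4,160+511/4,.095),"bowl",px2w("top",397,140,.05))
a=np.linspace(0,6.3,60)
def draw(im,n,P,c):
    q=w2px(n,P); cv2.polylines(im,[np.int32(q*64)],False,c,1,cv2.LINE_AA,6)
out=[]
ma=np.arctan2(*(hb-mug)[:2][::-1])-np.pi/2
for n,im,(u,v) in(("top",cv2.imread("pics/top0.png"),(290,170)),("scene",s,(130,240))):
    big=im
    for z,rr in((.09,.042),(0,.042)): draw(big,n,F(mug[0],mug[1],ma,np.c_[rr*np.cos(a),rr*np.sin(a),0*a+z]),(0,0,255))
    draw(big,n,F(mug[0],mug[1],ma,[(0,.068,.021),(0,.068,.075)]),(0,255,0))
    draw(big,n,F(*d,np.c_[.052*np.cos(a),-.125+.052*np.sin(a),0*a+.006]),(0,255,255))
    draw(big,n,F(*d,[(-.045,0,.125),(-.163,0,.125)]),(255,0,255))
    draw(big,n,F(*np.r_[np.mean(co,0)[:2],0],[(-.055,-.055,.006),(.055,-.055,.006),(.055,.055,.006),(-.055,.055,.006),(-.055,-.055,.006)]),(255,255,0))
    out.append(cv2.resize(big[v-40:v+150,u-100:u+170],None,fx=1.48*1,fy=1.48,interpolation=cv2.INTER_CUBIC) if 0 else cv2.resize(big[v-80:v+150,u-100:u+170],None,fx=1.45,fy=1.45,interpolation=cv2.INTER_CUBIC))
cv2.imwrite("pics/ov.png",np.hstack(out))
E
```

```text
disp [ 0.59444571  0.20115001 -0.1762148 ] [ 1.1 -1.1  1.  -0.9 -0.   0.5 -0.8  0.2 -1.6 -0.7  0.6  0.4 -1.3 -1.2]
[[0.57253268 0.07808572 0.006     ]
 [0.46645885 0.22393956 0.125     ]]
mug [ 0.52274585 -0.12660334  0.09      ] [ 0.59048234 -0.12572589  0.075     ] 0.012953143476547696
coaster [ 0.49971221 -0.35028239  0.006     ]
jar [ 0.7321044  -0.08375719  0.1       ] tumb [0.3729394  0.00703987 0.095     ] bowl [ 0.76681446 -0.24525545  0.05      ]
```

View pics/ov.png

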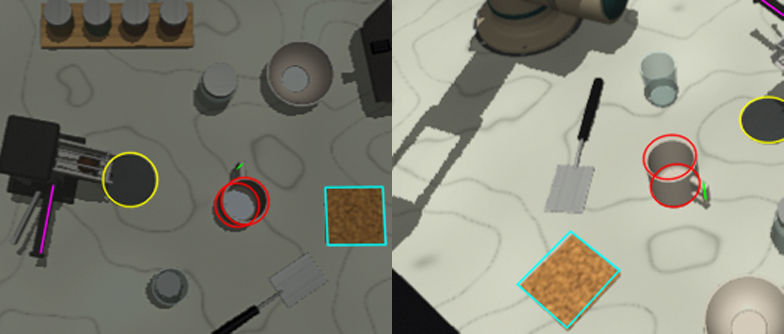

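```bash
cat >> h.py <<'E'
from scipy.spatial.transform import Rotation as R
def go(x,y,z,az):
    """shift (mm, tool axes) and roll from the measured pose to TCP x,y,z with tool x at azimuth az"""
    s=env.state();M=R.from_quat(s["tool_rot"]).as_matrix()
    a=np.arctan2(M[1,0],M[0,0]);d=M.T@(np.array([x,y,z])-s["tool_pos"])*1000
    print("linear",d.round(1),"roll",round(-((az-a+np.pi)%(2*np.pi)-np.pi),3),"t",s["t"],"tcp",s["tool_pos"].round(4) if hasattr(s["tool_pos"],"round") else s["tool_pos"],"az",round(a,3),"tilt",M[:,2].round(3),"gap",round(s["finger_gap"],3),"grip",round(s["grip_force"],1))
E
python3 -c "
from h import *
go(.59,-.126,.15,3.155)"
```

```text
linear [ 477.2 -205.4   81. ] roll -2.707 t 0.1 tcp [ 0.2488 -0.5179  0.2305] az 0.448 tilt [-0.001  0.002 -1.   ] gap 1.0 grip 0.0
```

>>> move_arm --pt "478 -205 0" --pt "478 -205 0" --pt "478 -205 0" --pt "478 -205 0" --pt "478 -205 0" --pt "478 -205 0" --pt "478 -205 0" --pt "478 -205 0" --pt "478 -205 0" --pt "478 -205 0" --pt "478 -205 0" --pt "478 -205 0" --roll '[-1.7,-1.7,-1.7,-1.7,-1.7,-1.7,-1.7,-1.7,-1.7,-1.7,-1.7,-1.7]' --jaw '[50,50,50,50,50,50,50,50,50,50,50,50]'

```text
t: 1.3
tool_pos: [0.5928, -0.1234, 0.2303]
tool_rot: [0.473, 0.881, 0.001, -0.0]
wrist_force: [-1.6, -0.3, -0.0]
finger_gap: 0.586
grip_force: 0.0
```

```bash
python3 -c "
from h import *
go(.59,-.126,.13,3.155)"
```

```text
linear [ -0.7  -3.9 100.3] roll -0.999 t 1.3 tcp [ 0.5928 -0.1234  0.2303] az 2.156 tilt [-0.     0.001 -1.   ] gap 0.586 grip 0.0
```

>>> move_arm --pt "0 -3 30" --pt "0 -3 60" --pt "0 -3 90" --pt "0 -3 100" --pt "0 -3 100" --pt "0 -3 100" --pt "0 -3 100" --pt "0 -3 100" --pt "0 -3 100" --roll '[-0.15,-0.3,-0.45,-0.6,-0.75,-0.9,-1.0,-1.0,-1.0]' --jaw '[50,50,50,50,50,50,50,50,50]'

```text
t: 2.2
tool_pos: [0.5884, -0.1282, 0.131]
tool_rot: [-0.002, 1.0, 0.0, -0.0]
wrist_force: [0.3, -0.2, -0.4]
finger_gap: 0.585
grip_force: 0.0
```

Run:
```python
from h import *
t=eyes.camera("top")[:,:,::-1];s=eyes.camera("scene")[:,:,::-1]
cv2.imwrite("pics/c3.png",np.hstack([crop(t,320,180,80,100,5),crop(s,190,210,80,100,5)]))
go(.59,-.126,.033,3.155)
```

```text
linear [-1.6  2.2 98.1] roll -0.009 t 2.3 tcp [ 0.5885 -0.1282  0.1311] az -3.137 tilt [-0.  0. -1.] gap 0.586 grip 0.0
```

View pics/c3.png

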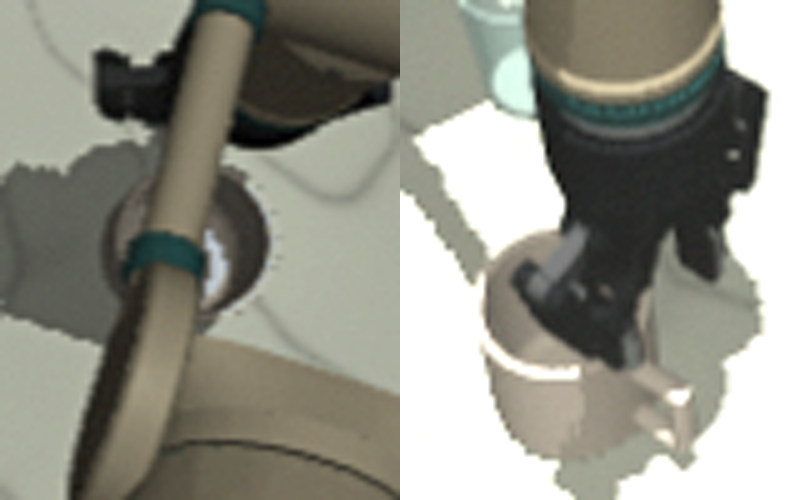

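Run:
```python
from h import *
print(px2w("scene",246.4,289,.075),px2w("scene",247,299,.021))
print(px2w("top",185+686/4,160+172/4,.075))
```

```text
[ 0.60013181 -0.12982347  0.075     ] [ 0.5962529  -0.12786412  0.021     ]
[ 0.59048234 -0.12572589  0.075     ]
```

>>> move_arm --pt "-3 1 25" --pt "-3 1 50" --pt "-3 1 70" --pt "-3 1 85" --pt "-3 1 94" --pt "-3 1 98" --pt "-3 1 98" --pt "-3 1 98" --roll '[0,0,0,0,0,0,0,0]' --jaw '[50,50,50,50,50,50,50,50]'

```text
t: 3.1
tool_pos: [0.5922, -0.1274, 0.0341]
tool_rot: [-0.003, 1.0, -0.0, 0.001]
wrist_force: [0.2, -0.6, -0.5]
finger_gap: 0.585
grip_force: 0.0
```

>>> move_arm --pt "0 0 0" --pt "0 0 0" --pt "0 0 0" --pt "0 0 0" --pt "0 0 0" --pt "0 0 0" --pt "0 0 0" --pt "0 0 0" --roll '[0,0,0,0,0,0,0,0]' --jaw '[40,30,22,15,10,5,5,5]' --squeeze 100

```text
t: 3.9
tool_pos: [0.5917, -0.1274, 0.0336]
tool_rot: [-0.003, 1.0, -0.0, 0.0]
wrist_force: [-0.9, -2.8, 4.3]
finger_gap: 0.129
grip_force: 96.9
```

Run:
```python
from h import *
t=eyes.camera("top")[:,:,::-1];s=eyes.camera("scene")[:,:,::-1]
cv2.imwrite("pics/c4.png",np.hstack([crop(t,320,180,80,100,5),crop(s,190,210,80,100,5)]))
go(.5396,-.107,.047,1.394)
```

```text
linear [ 52.   20.8 -13.4] roll 1.754 t 4.0 tcp [ 0.5917 -0.1275  0.0336] az -3.135 tilt [ 0. -0. -1.] gap 0.124 grip 96.9
```

View pics/c4.png

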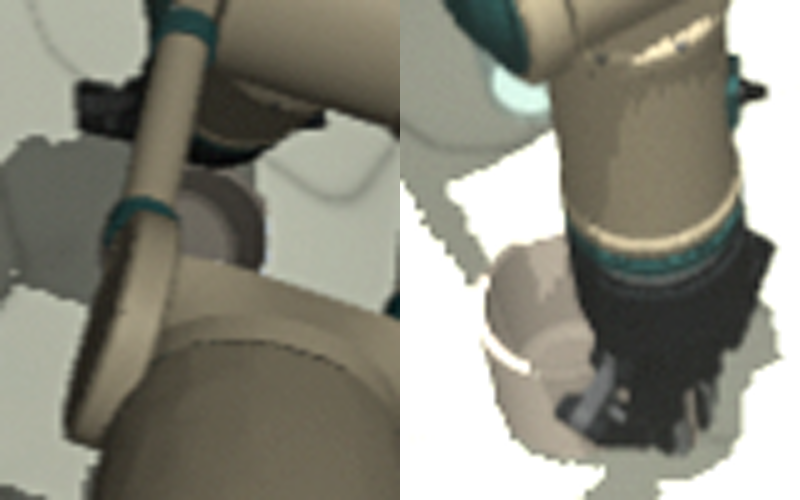

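>>> move_arm --pt "0 0 -4" --pt "0 0 -9" --pt "0 0 -14" --pt "0 0 -16" --pt "4 2 -16" --pt "8 4 -16" --pt "13 6 -16" --pt "18 8 -16" --pt "22 10 -16" --pt "26 11 -16" --pt "30 12 -16" --pt "34 14 -16" --roll '[0,0,0,0,0.05,0.13,0.23,0.34,0.46,0.58,0.7,0.82]' --jaw '[5,5,5,5,5,5,5,5,5,5,5,5]'

```text
t: 5.2
tool_pos: [0.5573, -0.1134, 0.0493]
tool_rot: [0.398, 0.917, -0.0, 0.0]
wrist_force: [-0.1, -0.2, -2.9]
finger_gap: 0.127
grip_force: 97.1
```

Run:
```python
from h import *
go(.5396,-.107,.049,1.394)
```

```text
linear [16.8 -8.5  0.3] roll 0.929 t 5.2 tcp [ 0.5573 -0.1134  0.0493] az 2.323 tilt [ 0. -0. -1.] gap 0.127 grip 97.1
```

>>> move_arm --pt "2 -1 0" --pt "4 -2 0" --pt "6 -3 0" --pt "9 -5 0" --pt "11 -6 0" --pt "14 -7 0" --pt "16 -8 0" --pt "17 -8 0" --pt "17 -8 0" --pt "17 -8 0" --pt "17 -8 0" --pt "17 -8 0" --roll '[0.11,0.22,0.34,0.46,0.58,0.7,0.8,0.87,0.91,0.93,0.93,0.93]' --jaw '[5,5,5,5,5,5,5,5,5,5,5,5]'

```text
t: 6.4
tool_pos: [0.5399, -0.1066, 0.0493]
tool_rot: [0.765, 0.644, -0.0, -0.0]
wrist_force: [-0.1, -0.7, -3.3]
finger_gap: 0.125
grip_force: 97.0
```

Run:
```python
from h import *
go(.5606,.0101,.049,1.394)
s=eyes.camera("scene")[:,:,::-1]
cv2.imwrite("pics/c5.png",crop(s,200,150,150,140,4))
```

```text
linear [118.5   0.4   0.3] roll 0.004 t 6.4 tcp [ 0.5399 -0.1066  0.0493] az 1.398 tilt [-0. -0. -1.] gap 0.125 grip 97.0
```

View pics/c5.png

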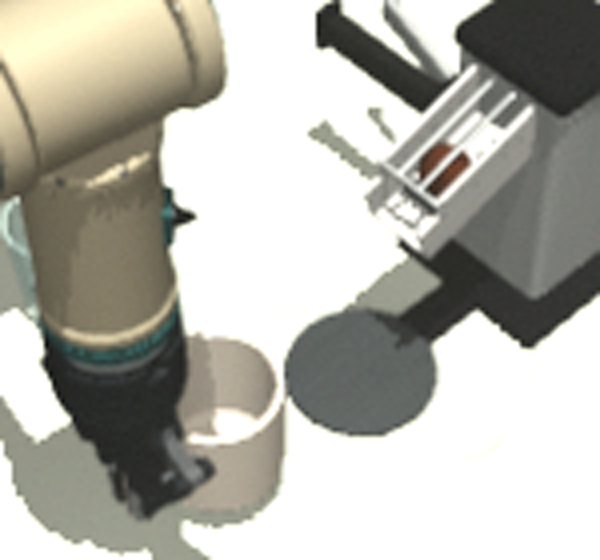

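>>> move_arm --pt "5 0 0" --pt "15 0 0" --pt "28 0 0" --pt "42 0 0" --pt "56 0 0" --pt "70 0 0" --pt "84 0 0" --pt "98 0 0" --pt "109 0 0" --pt "116 0 0" --pt "118 0 0" --pt "118 0 0" --roll '[0,0,0,0,0,0,0,0,0,0,0,0]' --jaw '[5,5,5,5,5,5,5,5,5,5,5,5]'

```text
t: 7.65
tool_pos: [0.5603, 0.0098, 0.0492]
tool_rot: [0.765, 0.644, -0.0, 0.0]
wrist_force: [-0.6, -0.1, -3.1]
finger_gap: 0.125
grip_force: 97.0
```

Run:
```python
from h import *
go(.5606,.0101,.040,1.394)
a=np.linspace(0,6.3,60);n="scene"
tp=np.array(env.state()["tool_pos"]);m=tp[:2]+.068*np.array([np.cos(1.398),np.sin(1.398)]);print("mug",m)
s=eyes.camera(n)[:,:,::-1].copy();t=eyes.camera("top")[:,:,::-1].copy();o=[]
for n,im,c in(("scene",s,(230,170,100,120,4)),("top",t,(235,160,100,120,4))):
    for z,q,col,r in((.105,m,(0,0,255),.042),(.015,m,(0,0,255),.042),(.006,np.array([.5725,.0781]),(0,255,255),.052)):
        cv2.polylines(im,[np.int32(w2px(n,np.c_[q+r*np.c_[np.cos(a),np.sin(a)],0*a+z])*64)],False,col,1,cv2.LINE_AA,6)
    o.append(crop(im,*c))
cv2.imwrite("pics/c6.png",np.hstack(o))
```

```text
linear [0.4 0.2 9.2] roll 0.004 t 7.65 tcp [0.5603 0.0098 0.0492] az 1.398 tilt [-0. -0. -1.] gap 0.125 grip 97.0
mug [0.57198673 0.07674337]
```

View pics/c6.png

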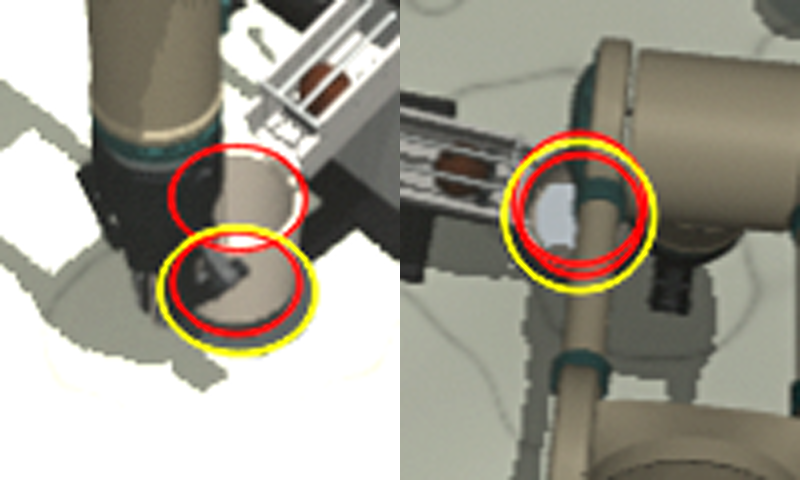

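>>> move_arm --pt "0 0 2" --pt "0 0 4" --pt "0 0 6" --pt "0 0 7" --pt "0 0 8" --pt "0 0 9" --pt "0 0 9" --pt "0 0 9" --roll '[0,0,0,0,0,0,0,0]' --jaw '[5,5,5,5,5,5,5,5]'

```text
t: 8.55
tool_pos: [0.5604, 0.0097, 0.0403]
tool_rot: [0.766, 0.643, 0.0, 0.0]
wrist_force: [0.1, -0.5, -3.0]
finger_gap: 0.127
grip_force: 97.0
```

>>> move_arm --pt "0 0 0.4" --pt "0 0 0.8" --pt "0 0 1" --pt "0 0 1" --pt "0 0 1" --roll '[0,0,0,0,0]' --jaw '[5,5,5,5,5]'

```text
t: 9.05
tool_pos: [0.5604, 0.0095, 0.0397]
tool_rot: [0.766, 0.643, 0.0, 0.0]
wrist_force: [-0.8, -1.5, 2.3]
finger_gap: 0.127
grip_force: 97.5
```

Touching down. Release, then rise.

>>> move_arm --pt "0 0 0" --pt "0 0 0" --pt "0 0 0" --pt "0 0 0" --pt "0 0 0" --pt "0 0 0" --pt "0 0 0" --pt "0 0 0" --roll '[0,0,0,0,0,0,0,0]' --jaw '[14,18,24,30,38,45,50,50]' --squeeze 30

```text
t: 9.85
tool_pos: [0.5603, 0.0097, 0.0393]
tool_rot: [0.766, 0.643, 0.0, 0.0]
wrist_force: [-0.2, 0.4, -0.0]
finger_gap: 0.586
grip_force: 0.0
```

>>> move_arm --pt "0 0 -10" --pt "0 0 -25" --pt "0 0 -45" --pt "-10 0 -70" --pt "-30 0 -105" --pt "-50 0 -145" --pt "-50 0 -185" --pt "-50 0 -220" --pt "-50 0 -220" --pt "-50 0 -220" --roll '[0,0,0,0,0,0,0,0,0,0]' --jaw '[50,50,50,50,50,70,85,85,85,85]'

```text
t: 10.85
tool_pos: [0.5519, -0.0396, 0.2608]
tool_rot: [0.766, 0.643, 0.001, 0.001]
wrist_force: [-0.3, 0.6, -0.4]
finger_gap: 0.993
grip_force: 0.0
```

Run:
```python
from h import *
d=[0.5944,0.2012,-0.1762]
P=F(*d,[(-.130,.0055,.108)])[0];print(P,"box",F(*d,[(0,35e-3,0)]))
go(*P[:2],.26,2.965)
a=np.linspace(0,6.3,60)
s=eyes.camera("scene")[:,:,::-1].copy();t=eyes.camera("top")[:,:,::-1].copy();o=[]
L=[(-.045,0,.139),(-.171,0,.139),(-.05,.015,.136),(-.05-.105*np.cos(.26),.015+.105*np.sin(.26),.136)]
for n,im,c in(("scene",s,(230,140,100,150,4)),("top",t,(185,160,100,150,4))):
    for z,q,col,r in((.096,np.array([.572,.0765]),(0,0,255),.042),):
        cv2.polylines(im,[np.int32(w2px(n,np.c_[q+r*np.c_[np.cos(a),np.sin(a)],0*a+z])*64)],False,col,1,cv2.LINE_AA,6)
    cv2.polylines(im,[np.int32(w2px(n,F(*d,L))*64)],False,(0,255,0),1,cv2.LINE_AA,6)
    o.append(crop(im,*c))
cv2.imwrite("pics/c7.png",np.hstack(o))
```

```text
[0.4673769 0.2294025 0.108    ] box [[0.60053514 0.23565809 0.        ]]
linear [ 250.5 -129.6    0.4] roll -1.567 t 10.85 tcp [ 0.5519 -0.0396  0.2608] az 1.398 tilt [ 0.003 -0.001 -1.   ] gap 0.993 grip 0.0
```

View pics/c7.png

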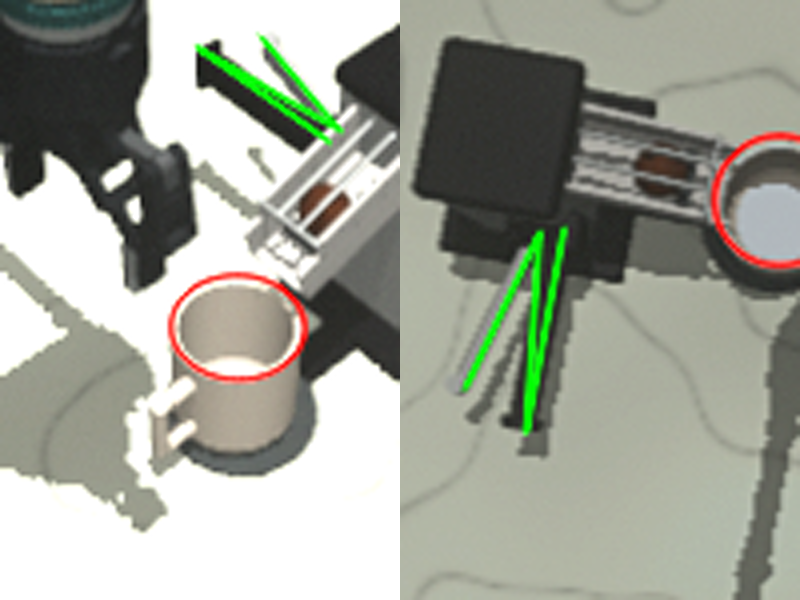

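>>> move_arm --pt "25 -13 0" --pt "50 -26 0" --pt "85 -43 0" --pt "125 -62 0" --pt "160 -80 0" --pt "190 -96 0" --pt "215 -109 0" --pt "235 -120 0" --pt "248 -127 0" --pt "254 -130 0" --pt "254 -130 0" --pt "254 -130 0" --roll '[-0.14,-0.28,-0.42,-0.56,-0.7,-0.84,-0.98,-1.12,-1.26,-1.4,-1.53,-1.567]' --jaw '[85.4,85.4,85.4,85.4,85.4,85.4,85.4,85.4,85.4,85.4,85.4,85.4]'

```text
t: 12.15
tool_pos: [0.4662, 0.2332, 0.2574]
tool_rot: [0.086, 0.996, -0.001, -0.002]
wrist_force: [-1.4, 0.1, -0.1]
finger_gap: 1.0
grip_force: 0.0
```

Run:
```python
from h import *
d=[0.5944,0.2012,-0.1762]
P=F(*d,[(-.130,.0095,.104)])[0]
go(*P,2.965)
```

```text
linear [ -2.4   0.8 153.4] roll 0.004 t 12.15 tcp [0.4662 0.2332 0.2574] az 2.969 tilt [-0.004 -0.001 -1.   ] gap 1.0 grip 0.0
```

>>> move_arm --pt "-1 0 30" --pt "-1 0 65" --pt "-1 0 95" --pt "-1 0 115" --pt "-1 0 130" --pt "-1 0 142" --pt "-1 0 150" --pt "-1 0 156" --pt "-1 0 156" --pt "-1 0 156" --roll '[0,0,0,0,0,0,0,0,0,0]' --jaw '[85.4,85.4,85.4,85.4,85.4,85.4,85.4,85.4,85.4,85.4]'

```text
t: 13.15
tool_pos: [0.4687, 0.2329, 0.1037]
tool_rot: [0.088, 0.996, 0.0, 0.0]
wrist_force: [-0.5, 1.2, 0.5]
finger_gap: 1.0
grip_force: 0.0
```

Run:
```python
from h import *
d=[0.5944,0.2012,-0.1762]
P=F(*d,[(-.130,.006,.104)])[0]
go(*P,2.965);print(env.state()["wrist_force"])
```

```text
linear [ 0.7 -3.2 -0.3] roll -0.0 t 13.15 tcp [0.4687 0.2329 0.1037] az 2.965 tilt [ 0.001  0.    -1.   ] gap 1.0 grip 0.0
[-0.46935473  1.20433104  0.52404295]
```

>>> move_arm --pt "1 -1 0" --pt "1 -3 0" --pt "1 -3 0" --pt "1 -3 0" --pt "1 -3 0" --pt "1 -3 0" --pt "1 -3 0" --pt "1 -3 0" --roll '[0,0,0,0,0,0,0,0]' --jaw '[75,65,55,48,42,36,31,31]' --squeeze 35

```text
t: 13.95
tool_pos: [0.4679, 0.2318, 0.1044]
tool_rot: [0.089, 0.996, 0.002, 0.001]
wrist_force: [0.0, 6.2, 4.3]
finger_gap: 0.368
grip_force: 3.2
```

>>> move_arm --pt "0 0 0" --pt "0 0 0" --pt "0 0 0" --pt "0 0 0" --pt "0 0 0" --pt "0 0 0" --pt "0 0 0" --pt "0 0 0" --roll '[0,0,0,0,0,0,0,0]' --jaw '[28,26,24,22,22,22,22,22]'

```text
t: 14.75
tool_pos: [0.4679, 0.232, 0.1046]
tool_rot: [0.089, 0.996, 0.002, 0.001]
wrist_force: [-0.9, 6.5, 5.9]
finger_gap: 0.298
grip_force: 34.5
```

>>> move_arm --pt "0 0 0" --pt "0 0 0" --pt "0 0 0" --pt "0 0 0" --pt "0 0 0" --pt "0 0 0" --pt "0 0 0" --roll '[0,0,0,0,0,0,0]' --jaw '[22,22,22,22,22,22,22]'

```text
t: 15.45
tool_pos: [0.4679, 0.232, 0.1046]
tool_rot: [0.089, 0.996, 0.002, 0.001]
wrist_force: [-1.1, 7.0, 5.7]
finger_gap: 0.299
grip_force: 34.5
```

>>> move_arm --pt "0 0 0" --pt "0 0 0" --pt "0 0 0" --pt "0 1 0" --pt "0 2 0" --pt "0 3 0" --pt "0 3 0" --pt "0 3 0" --pt "0 3 0" --pt "0 3 0" --roll '[0,0,0,0,0,0,0,0,0,0]' --jaw '[35,45,55,65,75,85.4,85.4,85.4,85.4,85.4]'

```text
t: 16.45
tool_pos: [0.4671, 0.2328, 0.1033]
tool_rot: [0.088, 0.996, -0.0, -0.0]
wrist_force: [0.4, 0.1, 0.3]
finger_gap: 0.998
grip_force: 0.0
```

>>> move_arm --pt "0 0 -10" --pt "0 0 -25" --pt "0 0 -50" --pt "0 0 -85" --pt "0 0 -120" --pt "0 0 -145" --pt "0 0 -156" --pt "0 0 -156" --roll '[0,0,0,0,0,0,0,0]' --jaw '[85.4,85.4,85.4,85.4,85.4,85.4,85.4,85.4]'

```text
t: 17.25
tool_pos: [0.4681, 0.2332, 0.2611]
tool_rot: [0.088, 0.996, 0.001, 0.002]
wrist_force: [0.7, -0.1, -0.5]
finger_gap: 0.998
grip_force: 0.0
```

Run:
```python
from h import *
t=eyes.camera("top")[:,:,::-1];s=eyes.camera("scene")[:,:,::-1]
cv2.imwrite("pics/top8.png",t);cv2.imwrite("pics/scene8.png",s)
o=cv2.imread("pics/scene0.png").astype(int)
# brown mask (ball), by hue/saturation
for n,im in(("top",t),("scene",s)):
    h=cv2.cvtColor(np.ascontiguousarray(im),cv2.COLOR_BGR2HSV)
    m=((h[...,0]<13)&(h[...,1]>110)&(h[...,2]>25)).astype(np.uint8)
    k,l,st,c=cv2.connectedComponentsWithStats(m)
    print(n,[(st[i].tolist(),c[i].round(1).tolist()) for i in range(1,k) if st[i,4]>12])
    print(w2px(n,[.572,.0765,.025]),w2px(n,[.572,.0765,.096]))
go(.5519,-.0396,.26,1.398)
```

```text
top [([282, 211, 9, 5, 20], [285.8, 213.3])]
[[279.8052433  212.81054957]] [[279.45400224 209.59560683]]
scene [([366, 320, 24, 19, 218], [375.8, 331.5])]
[[288.54250168 237.83736813]] [[288.96632437 221.01953629]]
linear [-131.8 -253.1   -1.6] roll 1.567 t 17.35 tcp [0.4667 0.2328 0.2583] az 2.965 tilt [-0.002 -0.001 -1.   ] gap 1.001 grip 0.0
```

>>> move_arm --pt "-10 -20 0" --pt "-25 -48 0" --pt "-45 -86 0" --pt "-65 -125 0" --pt "-85 -163 0" --pt "-103 -198 0" --pt "-118 -226 0" --pt "-128 -245 0" --pt "-132 -253 0" --pt "-132 -253 0" --pt "-132 -253 0" --pt "-132 -253 0" --roll '[0.14,0.28,0.42,0.56,0.7,0.84,0.98,1.12,1.26,1.4,1.54,1.567]' --jaw '[85,70,50,50,50,50,50,50,50,50,50,50]'

```text
t: 18.55
tool_pos: [0.5518, -0.0393, 0.2571]
tool_rot: [0.766, 0.643, -0.001, -0.002]
wrist_force: [0.4, -0.0, -0.3]
finger_gap: 0.586
grip_force: 0.0
```

Run:
```python
from h import *
go(.5603,.0097,.0393,1.398)
a=eyes.camera("scene")[:,:,::-1]; import cv2
# registration of the mug against the picture taken after placing: template from scene8 vs now
o=cv2.imread("pics/scene8.png");t=eyes.camera("top")[:,:,::-1];o2=cv2.imread("pics/top8.png")
for n,i in(("top",t),("scene",a)): cv2.imwrite(f"pics/{n}9.png",i)
h=cv2.cvtColor(o,cv2.COLOR_BGR2GRAY)
for r in (205,221,235,245): print(r,h[r,262:318].tolist())
```

```text
linear [ 49.7   0.8 217.8] roll -0.002 t 18.55 tcp [ 0.5518 -0.0393  0.2571] az 1.396 tilt [-0.004  0.001 -1.   ] gap 0.586 grip 0.0
205 [198, 198, 197, 197, 197, 195, 196, 195, 195, 194, 194, 194, 194, 195, 194, 194, 194, 194, 194, 193, 194, 193, 193, 195, 195, 196, 195, 195, 195, 197, 196, 189, 167, 164, 177, 185, 174, 154, 140, 96, 114, 134, 112, 159, 185, 183, 164, 121, 91, 90, 89, 89, 88, 87, 76, 64]
221 [192, 193, 191, 193, 192, 192, 191, 191, 191, 184, 179, 183, 133, 84, 88, 95, 98, 102, 103, 104, 107, 107, 108, 109, 110, 108, 109, 108, 107, 107, 104, 103, 101, 99, 96, 94, 92, 86, 84, 78, 69, 119, 186, 158, 97, 97, 91, 68, 38, 26, 27, 28, 26, 26, 27, 27]
235 [190, 190, 191, 190, 190, 189, 189, 190, 190, 178, 133, 107, 148, 177, 193, 171, 123, 93, 96, 96, 97, 99, 108, 123, 134, 151, 158, 157, 150, 146, 141, 123, 104, 102, 104, 103, 100, 100, 97, 91, 89, 83, 70, 59, 51, 52, 103, 167, 197, 197, 198, 197, 197, 197, 198, 198]
245 [192, 191, 191, 190, 182, 140, 91, 105, 108, 95, 63, 54, 68, 88, 119, 155, 124, 94, 98, 98, 100, 101, 101, 103, 103, 104, 104, 103, 106, 105, 106, 106, 103, 103, 101, 100, 97, 96, 93, 86, 74, 62, 63, 62, 63, 60, 69, 128, 195, 195, 196, 194, 195, 194, 194, 194]
```

>>> move_arm --pt "15 0 40" --pt "35 0 85" --pt "48 0 125" --pt "50 0 155" --pt "50 0 180" --pt "50 0 200" --pt "50 0 212" --pt "50 0 220" --pt "50 0 221" --pt "50 0 221" --roll '[0,0,0,0,0,0,0,0,0,0]' --jaw '[50,50,50,50,50,50,50,50,50,50]'

```text
t: 19.65
tool_pos: [0.5619, 0.0099, 0.0388]
tool_rot: [0.765, 0.644, 0.0, 0.0]
wrist_force: [0.3, 0.3, -0.1]
finger_gap: 0.589
grip_force: 0.0
```

>>> move_arm --pt "0 0 0" --pt "0 0 0" --pt "0 0 0" --pt "0 0 0" --pt "0 0 0" --pt "0 0 0" --pt "0 0 0" --pt "0 0 0" --pt "0 0 0" --roll '[0,0,0,0,0,0,0,0,0]' --jaw '[40,30,22,17,12,8,5,5,5]' --squeeze 100

```text
t: 20.55
tool_pos: [0.5612, 0.01, 0.0387]
tool_rot: [0.766, 0.643, -0.0, -0.0]
wrist_force: [-2.1, 0.8, 5.5]
finger_gap: 0.123
grip_force: 97.1
```

Run:
```python
from h import *
go(.5396,-.107,.048,1.398)
```

```text
linear [-119.    -1.1   -9.3] roll -0.0 t 20.55 tcp [0.5612 0.01   0.0387] az 1.398 tilt [-0. -0. -1.] gap 0.123 grip 97.1
```

>>> move_arm --pt "0 0 -3" --pt "0 0 -6" --pt "0 0 -9" --pt "-4 0 -9" --pt "-12 0 -9" --pt "-23 0 -9" --pt "-35 0 -9" --pt "-47 0 -9" --pt "-59 0 -9" --pt "-71 0 -9" --pt "-83 0 -9" --pt "-95 0 -9" --roll '[0,0,0,0,0,0,0,0,0,0,0,0]' --jaw '[5,5,5,5,5,5,5,5,5,5,5,5]'

```text
t: 21.75
tool_pos: [0.5449, -0.0847, 0.0473]
tool_rot: [0.766, 0.643, -0.0, 0.0]
wrist_force: [0.0, -0.4, -3.1]
finger_gap: 0.122
grip_force: 97.1
```

Run:
```python
from h import *
c=np.array([.4997,-.3503]);az=1.398
h=c-.068*np.array([np.cos(az),np.sin(az)]);print(h)
go(*h,.075,az);print(env.state()["wrist_force"])
```

```text
[ 0.48800824 -0.41728733]
linear [-337.4    1.3  -27.7] roll -0.0 t 21.75 tcp [ 0.5449 -0.0847  0.0473] az 1.398 tilt [ 0. -0. -1.] gap 0.122 grip 97.1
[ 0.0055211  -0.39367699 -3.0570087 ]
```

>>> move_arm --pt "-12 0 -2" --pt "-24 0 -5" --pt "-36 0 -9" --pt "-48 0 -13" --pt "-60 0 -18" --pt "-73 0 -23" --pt "-86 0 -26" --pt "-100 0 -28" --pt "-114 0 -28" --pt "-128 0 -28" --pt "-142 0 -28" --pt "-156 0 -28" --roll '[0,0,0,0,0,0,0,0,0,0,0,0]' --jaw '[5,5,5,5,5,5,5,5,5,5,5,5]'

```text
t: 22.95
tool_pos: [0.5178, -0.2384, 0.0751]
tool_rot: [0.766, 0.643, -0.0, -0.0]
wrist_force: [0.1, 0.4, -4.0]
finger_gap: 0.123
grip_force: 97.1
```

>>> move_arm --pt "-14 0 0" --pt "-28 0 0" --pt "-43 0 0" --pt "-58 0 0" --pt "-73 0 0" --pt "-88 0 0" --pt "-103 0 0" --pt "-118 0 0" --pt "-133 0 0" --pt "-146 0 0" --pt "-157 0 0" --pt "-166 0 0" --roll '[0,0,0,0,0,0,0,0,0,0,0,0]' --jaw '[5,5,5,5,5,5,5,5,5,5,5,5]'

```text
t: 24.15
tool_pos: [0.4894, -0.4018, 0.0753]
tool_rot: [0.766, 0.643, 0.0, 0.0]
wrist_force: [-1.1, 0.4, -2.7]
finger_gap: 0.129
grip_force: 97.1
```

Run:
```python
from h import *
go(.488,-.4173,.0393,1.398);print(env.state()["wrist_force"])
```

```text
linear [-15.5   1.2  36. ] roll -0.001 t 24.15 tcp [ 0.4894 -0.4018  0.0753] az 1.397 tilt [ 0. -0. -1.] gap 0.129 grip 97.1
[-1.0895383   0.37453011 -2.70674604]
```

>>> move_arm --pt "-7 0 0" --pt "-11 1 0" --pt "-14 1 5" --pt "-14 1 11" --pt "-14 1 17" --pt "-14 1 22" --pt "-14 1 26" --pt "-14 1 29" --pt "-14 1 31" --pt "-14 1 32" --pt "-14 1 33" --pt "-14 1 33" --roll '[0,0,0,0,0,0,0,0,0,0,0,0]' --jaw '[5,5,5,5,5,5,5,5,5,5,5,5]'

```text
t: 25.35
tool_pos: [0.4882, -0.4148, 0.0424]
tool_rot: [0.766, 0.643, -0.0, 0.0]
wrist_force: [-1.2, 0.0, -2.7]
finger_gap: 0.127
grip_force: 97.1
```

Run:
```python
from h import *
go(.488,-.4173,.0387,1.398);print(env.state()["wrist_force"])
for n in("top","scene"):
    im=np.ascontiguousarray(eyes.camera(n)[:,:,::-1]);cv2.imwrite(f"pics/{n}10.png",im)
    h=cv2.cvtColor(im,cv2.COLOR_BGR2HSV);m=((h[...,0]<13)&(h[...,1]>110)&(h[...,2]>25)).astype(np.uint8)
    k,l,st,c=cv2.connectedComponentsWithStats(m)
    print(n,[(st[i].tolist(),c[i].round(1).tolist()) for i in range(1,k) if st[i,4]>12],"mug rim/base",w2px(n,[[.4997,-.3503,.098],[.4997,-.3503,.006]]).round(1).tolist())
    if n=="scene":
        print("edges predicted rim L/R",w2px(n,F(.4997,-.3503,np.arctan2(.5957,.8032),[[-.042,0,.098],[.042,0,.098]])).round(1).tolist())
        g=cv2.cvtColor(im,cv2.COLOR_BGR2GRAY); v=int(w2px(n,[.4997,-.3503,.098])[0,1]);print(v,g[v,125:190].tolist())
```

```text
linear [-2.5  0.2  3.7] roll -0.0 t 25.35 tcp [ 0.4882 -0.4148  0.0424] az 1.398 tilt [ 0. -0. -1.] gap 0.127 grip 97.1
[-1.15978201  0.01143423 -2.687757  ]
top [([437, 234, 9, 7, 37], [440.5, 236.6])] mug rim/base [[446.9, 236.3], [434.6, 238.4]]
scene [([366, 320, 24, 19, 218], [375.8, 331.4]), ([138, 342, 13, 8, 64], [144.2, 345.4])] mug rim/base [[141.4, 333.2], [151.5, 350.7]]
edges predicted rim L/R [[121.3, 333.2], [161.6, 333.1]]
333 [61, 63, 65, 67, 69, 72, 74, 77, 78, 79, 80, 83, 82, 85, 86, 87, 88, 89, 89, 91, 92, 93, 97, 101, 103, 105, 126, 163, 164, 160, 154, 149, 138, 116, 149, 207, 172, 63, 64, 64, 68, 100, 147, 146, 156, 187, 203, 203, 202, 202, 203, 202, 202, 201, 201, 202, 202, 203, 202, 203, 202, 203, 204, 202, 203]
```

>>> move_arm --pt "-1 0 0.6" --pt "-2 0 1.2" --pt "-2 0 1.8" --pt "-2 0 2.4" --pt "-2 0 2.9" --pt "-2 0 3.2" --pt "-2 0 3.4" --pt "-2 0 3.6" --pt "-2 0 3.6" --pt "-2 0 3.6" --roll '[0,0,0,0,0,0,0,0,0,0]' --jaw '[5,5,5,5,5,5,5,5,5,5]'

```text
t: 26.45
tool_pos: [0.4878, -0.4168, 0.0389]
tool_rot: [0.766, 0.643, -0.0, 0.0]
wrist_force: [-0.4, -0.4, -1.3]
finger_gap: 0.124
grip_force: 97.2
```

Starting to bear; half a millimetre more, then release and rise.

>>> move_arm --pt "0 0 0.3" --pt "0 0 0.5" --pt "0 0 0.5" --roll '[0,0,0]' --jaw '[5,5,5]'

```text
t: 26.75
tool_pos: [0.4879, -0.4169, 0.0388]
tool_rot: [0.766, 0.643, -0.0, 0.0]
wrist_force: [-1.0, 0.1, 2.7]
finger_gap: 0.123
grip_force: 97.6
```

>>> move_arm --pt "0 0 0" --pt "0 0 0" --pt "0 0 0" --pt "0 0 0" --pt "0 0 0" --pt "0 0 0" --pt "0 0 0" --pt "0 0 0" --roll '[0,0,0,0,0,0,0,0]' --jaw '[14,18,24,30,38,45,50,50]' --squeeze 30

```text
t: 27.55
tool_pos: [0.4879, -0.4167, 0.0382]
tool_rot: [0.766, 0.643, 0.0, 0.0]
wrist_force: [-0.5, -0.2, -0.6]
finger_gap: 0.586
grip_force: 0.0
```

>>> move_arm --pt "0 0 -10" --pt "0 0 -25" --pt "0 0 -45" --pt "-5 0 -70" --pt "-15 0 -100" --pt "-30 0 -130" --pt "-40 0 -155" --pt "-40 0 -170" --pt "-40 0 -170" --pt "-40 0 -170" --roll '[0,0,0,0,0,0,0,0,0,0]' --jaw '[50,50,50,50,50,50,50,50,50,50]'

```text
t: 28.55
tool_pos: [0.4808, -0.4558, 0.2084]
tool_rot: [0.766, 0.643, 0.0, 0.0]
wrist_force: [-0.4, 0.2, 0.1]
finger_gap: 0.585
grip_force: 0.0
```

Run:
```python
from h import *
for n in("top","scene"):
    im=np.ascontiguousarray(eyes.camera(n)[:,:,::-1])
    h=cv2.cvtColor(im,cv2.COLOR_BGR2HSV);m=((h[...,0]<13)&(h[...,1]>110)&(h[...,2]>25)).astype(np.uint8)
    k,l,st,c=cv2.connectedComponentsWithStats(m)
    print(n,[(st[i].tolist(),c[i].round(1).tolist()) for i in range(1,k) if st[i,4]>12])
    if n=="scene": g=cv2.cvtColor(im,cv2.COLOR_BGR2GRAY); print(g[333,110:170].tolist())
s=env.state();print(s["t"],s["tool_pos"],s["wrist_force"],s["finger_gap"])
```

```text
top [([438, 234, 10, 11, 81], [442.4, 238.9])]
scene [([366, 320, 24, 19, 219], [375.7, 331.5]), ([138, 343, 13, 8, 64], [143.8, 346.6])]
[98, 98, 98, 98, 99, 99, 99, 97, 98, 99, 97, 97, 97, 86, 61, 65, 71, 77, 80, 82, 84, 88, 91, 92, 95, 97, 98, 100, 102, 102, 103, 104, 107, 109, 109, 110, 110, 112, 111, 107, 108, 113, 114, 112, 107, 105, 104, 102, 131, 186, 184, 94, 60, 62, 81, 124, 145, 145, 144, 153]
28.65 [ 0.48047078 -0.45523459  0.20699985] [-0.07348935  0.04348545 -0.45847843] 0.5839352834497923
```

```bash
python3 -c "
from plant import env
print(env.close_job())"
```

```text
the job is handed in; nothing more can be done
None
```

I filled the mug from the dispenser, set it on the coaster with the ball in it, backed the gripper clear and handed the job in at about 29 s of the 72 s; the camera measurements put the mug within a few millimetres of the coaster's centre, but no verdict came back.

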